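# Slide a brake pad under the leaf spring of its holding jig

## Task

Load the brake pad into its holding jig with the fingertips: press it down hard on the sprung bed and, keeping it pressed, slide it along the jig under the leaf spring until its end is fully home against the end stop. Then let go and move clear, so that the leaf alone holds it there. Do not lift the pad, keep off the leaf spring, and leave the bearing, the piston and the spark plug where they are.

Things in the scene. Friction and masses are not known exactly. Their poses are not given: they have to be found in the camera images.
- jig: Dark steel pad jig fixed to the bench. Origin on the bench top in its middle, z up; the pad slides along jig +y. Base 100 mm wide, y -130 to +106. Side guides: inner faces x = -26.5 and +26.5 mm, tops z = 36, y -128 to +68. End stop block: face at y = +62, top z = 42; clamp plate and screws of the leaf on it reach z = 51 mm.
- bed (a joint): Smooth aluminium plate on which the pad lies, 49 mm wide, jig y -124 to +60 mm. It sinks level: value in m, 0 (top 24 mm above the bench) to 0.010 (bottomed). Springs press it up with 6 N at 0 and 0.8 N more per mm; the pad's weight (about 3 N) helps. Pad on bed friction about 0.15.
- leaf (a joint): Leaf spring, steel strip 30 mm wide, hinged at jig y = +82, z = 44 mm, sloping down towards -y to its rolled nose. Value in rad: 0 at rest, up to 0.09 as the nose lifts. The nose lifts at about 2 N, then 2 N per mm. Pushed from the front it does not give way: the pad passes freely only if pressed down 5 mm or more (6 to 8 mm is best).
- leaf_nose (a point): Lowest point of the leaf's rolled nose (roll 4 mm thick), in the middle of its width; at rest at jig y = +20 mm, z = 34 mm above the bench, which is 5 mm below the top of the unpressed pad.
- end_stop (a point): Point on the end stop's face that the pad's leading end must meet (jig x = 0, y = +62, z = 34 mm).
- pad: Brake pad, 0.3 kg, 15 mm thick, rusty steel back (50 x 108 x 6 mm, upright edges, rounded corners) up, friction block (40 x 94 x 9 mm) down, long axis y along the jig. Origin: middle of the steel top face, 39 mm above the bench unpressed; its z points down. At the start its leading end is 5 to 30 mm short of the leaf's nose. Fully home: origin at jig y = +8 mm, 42 mm of it under the leaf.
- bearing: Ball bearing 62 mm across, 16 mm high, lying on the bench beside the jig; origin at the centre of its underside. To be left alone.
- piston: Engine piston 73 mm across, 55 mm high, standing on the bench behind the jig; origin at the centre of its underside. To be left alone.
- plug: Spark plug 70 x 21 x 18 mm lying on the bench beside the jig; origin at the centre of its underside. To be left alone.
Not all that is in view belongs to the job. Of the things like the pad, leave any that is red or yellow; of the rest the larger one is meant.

How it is judged:
On the way, in this order (a step that is already met when the one before it is completed fails the run):
1. the pad is pressed down with the fingers, the bed at least 4 mm down, before it is home (value of joint bed above 0.004 m and contact force between the fingers and pad above 2.5 N and y of pad in the frame of jig below 0 m), for 0.1 s.
2. the pad is home against the end stop, under the leaf (y of pad in the frame of jig above 0.004 m and z of pad in the frame of leaf_nose below 0.0015 m), for 0.1 s.
At the end, for the whole second after the job is handed in: The pad lies flat under the leaf with its leading end within 4 mm of the end stop, at rest, and the leaf presses on it with more than 1.5 N (y of pad in the frame of jig between 0.004 and 0.011 m and z of pad in the frame of jig between 0.028 and 0.0385 m and contact force between pad and leaf above 1.5 N and angle between pad's own z axis and vertical above 3.04 rad and linear speed of pad below 0.01 m/s); the robot touches nothing.
It fails at once if the pad is lifted more than 8 mm off its bed or tipped (z of pad in the frame of jig above 0.047 m or angle between pad's own z axis and vertical below 2.9 rad).
It fails at once if the robot presses on the leaf spring with more than 2 N (contact force between any of the fingers, the arm and leaf above 2 N).
It fails at once if the bearing, piston or spark plug is moved more than 10 mm (distance of any of bearing, piston, plug from where it was at the start of the episode above 0.01 m).
It also fails if it takes over 32 s, if anything falls off the work surface, if the arm or the gripper's body presses on something with over 40 N, if the wrist force passes 120 N, or if a joint passes its speed limit or range.

## Robot

A 7-joint arm with a two-finger parallel gripper is mounted at the origin on a cart in front of the work surface, level with it; the furniture and walls round the work are solid. World frame = base frame: x ahead of the robot, y to its left, z up, the work surface at z = 0. Lengths are in m, angles in rad, forces in N, time in s.
With the tool pointing down it reaches from about 0.4 to 0.85 m from the base axis. Payload 6.9 kg.
Tool frame: the origin (TCP) lies at the very end of the fingers, on their centre line; the grasp point (between the pads) lies grasp_offset behind it (grasp_offset is the distance from the TCP to the grasp point, in m); y points along the fingers, z is the direction in which the jaws open and shut, and the axes are right-handed (so a half turn about y gives the same grasp; the last joint's range is limited). The gripper opens to 85 mm and grips with 20 to 120 N. Pads are 22 mm wide; open, the fingers measure 114 mm over their backs; the gripper's body (76 mm by 85 mm) begins 54 mm behind the grasp point. The pads swing forward as they close: fully open they stand 13 mm farther back than shut.
Start: joints at [-1.054, 0.507, -0.238, 1.5, 0.126, 1.149, -0.155], TCP at [0.25, 0.573, 0.231] pointing down, gripper open.
Joint ranges: [-3.08, 3.08], [-0.24, 2.05], [-1.43, 1.35], [0, 2.5], [-1.52, 4.66], [0.17, 1.96], [-2.89, 2.89]. Speed limits (rad/s): [2.39, 2.39, 3.14, 3.14, 3.14, 3.14, 3.14].

## Interface

Orientations are given as a unit quaternion [x, y, z, w].
In Python, from plant import * gives the robot as it stands. Calls block until the motion is done:
- goto(position, orientation): joint-space move of the TCP to a pose.
- move_l(position, frame=None, max_speed=0.15, force_limit=None): straight line of the TCP; frame=None keeps the orientation; max_speed is the mean speed in m/s. With force_limit (N) it stops when the force on the tool has changed by that much, and returns True; else False.
- move_joints(angles): joint-space move.
- open_gripper() and close_gripper(strength=None): open the fingers fully, or close them until they stop; strength is the grip in N (None keeps the last).
- hold(seconds).
- solve_ik(position, orientation): joint angles nearest the present ones, or None.
- get_image(name): name is "side" or "top" or "wrist"; returns a dict with "img" (400x640x3 uint8, red, green, blue), "range_z" (400x640 float32, m along the optical axis (not along the pixel's ray), 0 where there is no reading), "K" (3x3 intrinsics, pixels), "k1" (the pictures are not rectified: a ray, as slopes to the right and down, at radius r is drawn at 1 + k1 r^2 times it, then the intrinsics apply), "eye" and "orientation" of the camera in the world. Camera axes: x right, y up, looking along -z (the intrinsics and any distortion apply to the point x, -y, -z); pixel columns grow to the right and rows downward; lengths in m; the calibration is good to about 2 mm. A picture is of the moment at which its call begins.
A pose or a line that the arm cannot do raises MotionError and nothing moves.
- finish_job(): hands the job in, once; it reports no verdict.
Readings, each from a call of its own:
- read_time(): time.
- read_joint_positions(): joint angles.
- read_qd(): joint speeds.
- read_tau(): joint torques, N m.
- read_tcp_pos(): TCP position.
- read_tcp_rot(): TCP orientation.
- read_contact_force(): force on the tool from outside, world axes, zero at the start.
- read_ft_torque(): the same for the moment, N m.
- read_finger_gap(): opening from 0.0 (shut) to 1.0 (fully open).
Only numpy, scipy, OpenCV 4.12 (cv2) and the standard library are available. Lean on these libraries where they do the work, as an engineer would, in place of code of your own. Each camera call takes 0.05 s, during which the arm holds its last target. There are 200 camera calls.

## Working session

There is one attempt and no reset: what is moved stays moved. The work goes in short steps, each a Python script; the robot and the scene stay as the last script left them, time stands still between calls to the robot, and variables do not carry over. Pictures are saved under pics/ and viewed, about 8 in all and at most 12, crops included, and the job is handed in when it is done.

```bash
ls; mkdir -p pics
cat > h.py <<'E'
from plant import *
import numpy as np, cv2
from scipy.spatial.transform import Rotation as R
def snap(n,f):
    d=get_image(n); cv2.imwrite('pics/'+f+'.png',d['img'][:,:,::-1]); np.save('pics/'+f+'.npy',d,allow_pickle=True); return d
def load(f): return np.load('pics/'+f+'.npy',allow_pickle=True).item()
def ray(d,u,v):
    p=cv2.undistortPoints(np.array([[[u,v]]],float),np.array(d['K'],float),np.array([d['k1'],0,0,0],float))[0,0]
    return R.from_quat(d['orientation']).apply([p[0],-p[1],-1.0])
def onplane(d,u,v,z):
    r=ray(d,u,v); e=np.array(d['eye']); return e+r*(z-e[2])/r[2]
def proj(d,P):
    q=R.from_quat(d['orientation']).inv().apply(np.array(P)-d['eye']); x,y=q[0]/-q[2],-q[1]/-q[2]
    s=1+d['k1']*(x*x+y*y); K=np.array(d['K']); return K[0,0]*x*s+K[0,2],K[1,1]*y*s+K[1,2]
def pt(d,u,v):
    r=ray(d,u,v); return np.array(d['eye'])+r*d['range_z'][int(v),int(u)]
E
python3 - <<'E'
from h import *
a=snap('top','top0'); b=snap('side','side0')
for d in (a,b): print(d['eye'],d['orientation'],d['K'],d['k1'])
print(read_time(),read_tcp_rot(),read_contact_force(), grasp_offset if 'grasp_offset' in globals() else None)
E
```

```text
pics
[0.37259741 0.00715859 0.88456059] [ 0.04840409 -0.05658837 -0.69830503  0.71191635] [[426.21365451   0.         317.22242057]
 [  0.         426.21365451 195.55428879]
 [  0.           0.           1.        ]] -0.01365257319141543
[ 0.04956404 -0.83806994  0.76335942] [ 0.43682202 -0.10386402 -0.19712775  0.8715156 ] [[487.93054731   0.         312.50761369]
 [  0.         487.93054731 203.95851351]
 [  0.           0.           1.        ]] -0.03857604728101752
0.1 [ 0.69278646 -0.14434578  0.14414912 -0.69168797] [-0.36820762 -0.51938674  0.13776869] 0.0187
```

View pics/top0.png

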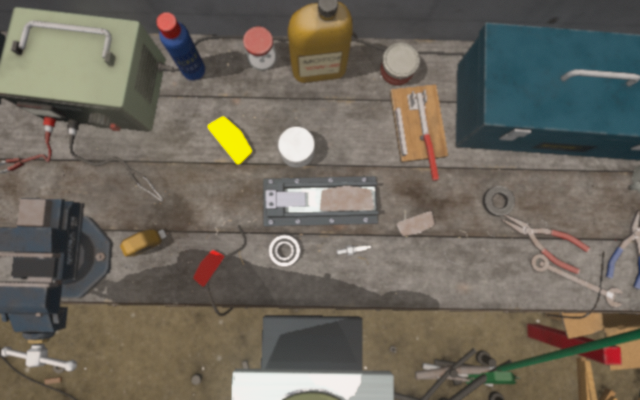

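View pics/side0.png

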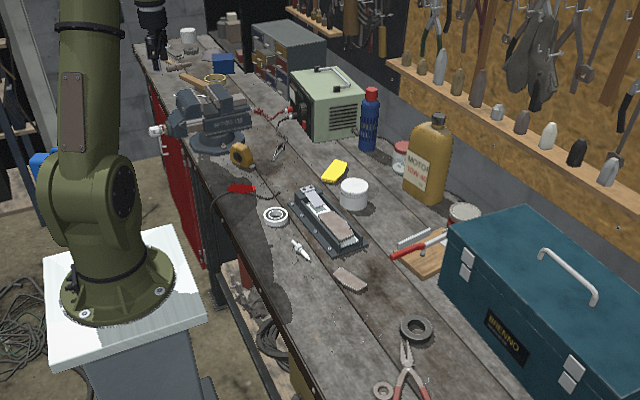

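The top view shows the jig at about (321,201), with its leaf and end stop at the left (world +y). Things that could be taken for the pad:
- the rusty pad in the jig (347,199)
- a smaller rusty pad on the bench (415,222)
- a yellow one (230,140)
- a red one (208,268)

By the description it is the one in the jig, being larger and neither red nor yellow. I'll check that in a close crop.

Run:
```python
from h import *
d=load('top0'); c=d['img'][168:240,255:445,::-1]; cv2.imwrite('pics/crop1.png',cv2.resize(c,None,fx=4.2,fy=4.2,interpolation=cv2.INTER_CUBIC))
# dark base outline -> min area rect
for (u,v) in [(347,199),(330,200),(300,200),(415,222),(285,250),(297,146),(353,250),(270,200)]: print((u,v),pt(d,u,v).round(4))
z=d['range_z']; H,W=z.shape
P=np.array([[pt(d,u,v) for u in range(255,395)] for v in range(170,232)])
m=((P[...,2]>0.007)&(P[...,2]<0.07)).astype(np.uint8)
n,l,s,cc=cv2.connectedComponentsWithStats(m); print(s,)
i=1+np.argmax(s[1:,4]); xy=P[l==i][:,:2].astype(np.float32)
r=cv2.minAreaRect(xy*1000); print(r, cv2.boxPoints(r))
```

```text
(347, 199) [ 0.4936 -0.0614  0.0387]
(330, 200) [ 0.4907 -0.0272  0.0396]
(300, 200) [0.4901 0.0329 0.0356]
(415, 222) [ 0.4527 -0.2048  0.0088]
(285, 250) [ 0.3905  0.0624 -0.0012]
(297, 146) [0.5967 0.041  0.0539]
(353, 250) [ 0.3927 -0.0759  0.0192]
(270, 200) [0.4869 0.0917 0.0498]
[[   0    0  140   62 3713]
 [   9    6  115   50 4967]]
((493.8506774902344, -8.413726806640625), (100.00796508789062, 234.06759643554688), 2.42561674118042) [[ 438.93835   106.398926]
 [ 448.84467  -127.458954]
 [ 548.763    -123.22638 ]
 [ 538.8567    110.6315  ]]
```

View pics/crop1.png

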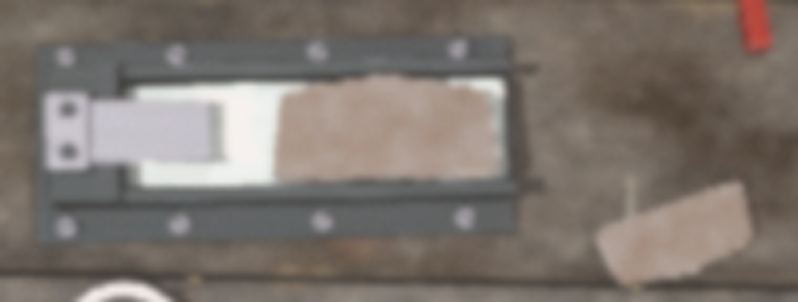

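```bash
cat >> h.py <<'E'
yaw=np.radians(2.42); J0=np.array([.4933,.0036,0.])
def jig2w(p): return J0+R.from_euler('z',yaw).apply(p)
def w2jig(p): return R.from_euler('z',-yaw).apply(np.array(p)-J0)
def tool(s):  # y down, z along s*jig x
    X=np.array([np.cos(yaw),np.sin(yaw),0])*s; Y=np.array([0,0,-1.]); return R.from_matrix(np.c_[np.cross(Y,X),Y,X]).as_quat()
E
python3 - <<'E'
from h import *
d=load('top0')
for cx,cy in [(277,135),(492,135),(280,90),(278,178),(495,95),(496,180),(215,132)]:
    print((cx,cy),w2jig(onplane(d,255+cx/4.2,168+cy/4.2,.039))*1000)
print(R.from_quat(read_tcp_rot()).as_matrix().round(2))
close_gripper(40)
P=jig2w([0,-.05,.26])
for s in (1,-1): 
    j=solve_ik(P,tool(s)); print(s,None if j is None else np.round(j,2))
s=min((1,-1),key=lambda s: np.inf if solve_ik(P,tool(s)) is None else np.abs(np.array(solve_ik(P,tool(s)))-read_joint_positions()).max())
goto(P,tool(s)); print(s,read_time(),read_finger_gap(),read_tcp_pos(),read_contact_force())
snap('wrist','w1')
E
```

```text
(277, 135) [ -3.6828594  -12.58498646  39.        ]
(492, 135) [  -5.95559842 -115.30888763   39.        ]
(280, 90) [ 18.02698936 -14.56905322  39.        ]
(278, 178) [-24.31676921 -12.54062964  39.        ]
(495, 95) [  13.35765603 -117.58237687   39.        ]
(496, 180) [ -27.60780755 -116.2887712    39.        ]
(215, 132) [-1.58577725 16.94175802 39.        ]
[[ 0.92 -0.    0.4 ]
 [-0.4  -0.    0.92]
 [ 0.   -1.   -0.  ]]
1 [-0.2   0.29  0.32  1.78 -0.1   1.08  0.21]
-1 [-0.7   0.49  1.15  1.79 -0.48  1.19 -2.5 ]
1 3.2417 -0.000754654930561286 [ 0.49566529 -0.04510797  0.25982512] [-0.48323767 -0.24742506  0.27555006]
```

View pics/w1.png

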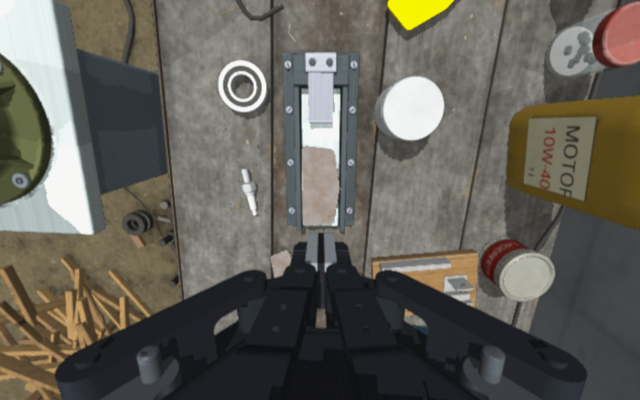

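The wrist view shows the jig upright in the frame, x 284–358 and y 52–232. The pad is at about (320,187), the leaf nose at (320,123), the bearing at (243,87), the plug at (249,192) and the piston at (410,108). Next I'll measure the jig and pad once more from this view.

Run:
```python
from h import *
d=load('w1'); u0,u1,v0,v1=276,368,44,236
P=np.array([[pt(d,u,v) for u in range(u0,u1)] for v in range(v0,v1)])
m=((P[...,2]>0.006)&(P[...,2]<0.06)).astype(np.uint8); m=cv2.morphologyEx(m,cv2.MORPH_OPEN,np.ones((7,7)))
n,l,s,_=cv2.connectedComponentsWithStats(m); i=1+np.argmax(s[1:,4]); print(s[i])
r=cv2.minAreaRect((P[l==i][:,:2]*1000).astype(np.float32)); print('base',r)
b=d['img'][v0:v1,u0:u1].astype(int); pm=((b[...,0]-b[...,2]>22)&(abs(P[...,2]-.037)<.008)).astype(np.uint8)
pm=cv2.morphologyEx(pm,cv2.MORPH_OPEN,np.ones((5,5))); n,l,s,_=cv2.connectedComponentsWithStats(pm); i=1+np.argmax(s[1:,4]); print('pad px',s[i]+[u0,v0,0,0,0])
vv,uu=np.where(l==i); W=np.array([onplane(d,u+u0,v+v0,.039) for u,v in zip(uu,vv)]); Q=w2jig(W)*1000
print('pad jig',Q.min(0),Q.max(0),cv2.minAreaRect(Q[:,:2].astype(np.float32)),'z',np.median(P[l==i][:,2]))
print('nose',w2jig(onplane(d,320,123,.038))*1000,'stopface?')
c=d['img'][40:240,270:370,::-1]; cv2.imwrite('pics/crop2.png',cv2.resize(c,None,fx=3,fy=3,interpolation=cv2.INTER_CUBIC))
```

```text
[    6     9    78   173 12321]
base ((493.6059875488281, -8.332862854003906), (99.7013931274414, 233.97830200195312), 2.5013976097106934)
pad px [313 199  14  15 153]
pad jig [ -9.81012507 -99.40501674  39.        ] [  7.80872793 -79.69106313  39.        ] ((-1.0102548599243164, -89.54934692382812), (17.61056137084961, 19.713956832885742), 0.11217589676380157) z 0.03932091405891258
nose [-0.46503204 18.61345965 38.        ] stopface?
```

View pics/crop2.png

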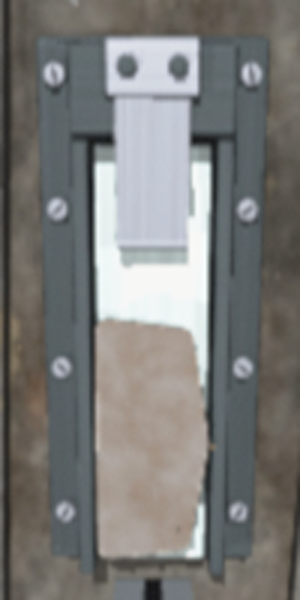

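The base fit agrees with the first one. The colour mask for the pad failed, but the edges are clear by eye: the leading end is at crop v≈322 and the trailing end at v≈558, so the pad's origin is near jig y = -64. Now I'll go down and find contact.

Run:
```python
from h import *
d=load('w1')
print([w2jig(onplane(d,270+147/3,40+v/3,.039))[1]*1000 for v in (322,558)], [w2jig(onplane(d,270+u/3,40+430/3,.039))[0]*1000 for u in (97,207)])
move_l(jig2w([0,-.084,.055]),max_speed=.15)
hold(.2); f0=np.array(read_contact_force()); print(w2jig(read_tcp_pos()),f0,R.from_quat(read_tcp_rot()).as_matrix().round(3))
hit=move_l(jig2w([0,-.084,.032]),max_speed=.015,force_limit=2.0); hold(.2)
print(hit,w2jig(read_tcp_pos()),np.array(read_contact_force())-f0,read_time())
```

```text
[np.float64(-11.360226156438234), np.float64(-118.20721196822272)] [np.float64(-23.7182081667285), np.float64(24.722897412851413)]
[ 0.00029848 -0.08390291  0.05551531] [ 0.01499673 -0.02299559 -0.27087555] [[ 0.042  0.001  0.999]
 [-0.999 -0.     0.042]
 [ 0.    -1.     0.001]]
True [-6.26549011e-05 -8.39897652e-02  3.79252098e-02] [ 0.43723139 -0.44647928  3.19417511] 6.2833
```

Run:
```python
from h import *
f=lambda: (w2jig(read_tcp_pos()).round(4),np.array(read_contact_force()).round(2),round(read_time(),2))
move_l(jig2w([0,-.084,.0312]),max_speed=.02); hold(.4); print(f())
hit=move_l(jig2w([0,-.045,.0312]),max_speed=.03,force_limit=6); hold(.2); print(hit,f())
snap('wrist','w2'); snap('top','t2')
d=load('w2'); cv2.imwrite('pics/w2c.png',cv2.resize(d['img'][0:300,200:440,::-1],None,fx=2,fy=2))
```

```text
(array([ 0.    , -0.084 ,  0.0314]), array([-0.38, -0.23,  7.75]), 7.16)
False (array([ 0.0006, -0.046 ,  0.0316]), array([-0.08, -2.36,  8.43]), 8.81)
```

View pics/w2c.png

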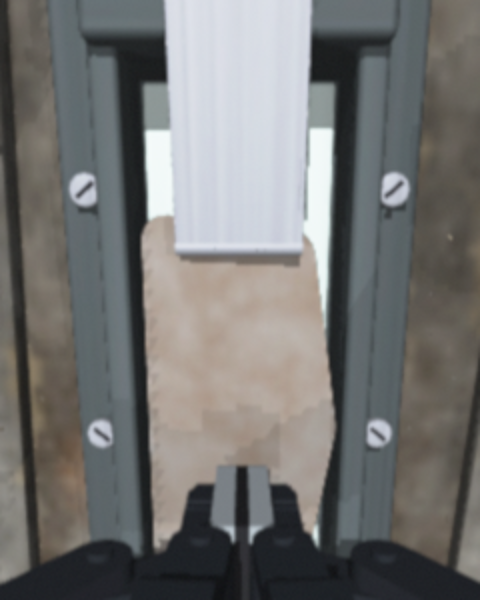

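The pad is moving with the fingertips and its leading end is already under the nose (crop v≈250). Carrying on to the stop.

Run:
```python
from h import *
f=lambda: (w2jig(read_tcp_pos()).round(4),np.array(read_contact_force()).round(2),round(read_time(),2))
hit=move_l(jig2w([0,-.018,.0312]),max_speed=.03,force_limit=6); print(hit,f())
for y in (-.014,-.012,-.010,-.008,-.006):
    hit=move_l(jig2w([0,y,.0312]),max_speed=.015,force_limit=4); hold(.15); print(y,hit,f())
    if hit or read_contact_force()[1]<-5: break
snap('wrist','w3')
d=load('w3'); cv2.imwrite('pics/w3c.png',cv2.resize(d['img'][0:300,200:440,::-1],None,fx=2,fy=2))
```

```text
False (array([ 0.0005, -0.0188,  0.0316]), array([-0.43, -2.06,  8.74]), 9.96)
-0.014 False (array([ 0.0005, -0.0148,  0.0316]), array([ 0.9 , -1.94,  7.59]), 10.53)
-0.012 False (array([ 0.0005, -0.0129,  0.0316]), array([ 0.24, -1.54,  7.7 ]), 10.96)
-0.01 False (array([ 0.0006, -0.0112,  0.0316]), array([-0.26, -3.73,  8.28]), 11.39)
-0.008 False (array([ 0.0006, -0.0097,  0.0316]), array([ 0.09, -4.11,  8.94]), 11.82)
-0.006 False (array([ 0.0005, -0.0078,  0.0316]), array([ 1.08, -4.96,  9.48]), 12.26)
```

View pics/w3c.png

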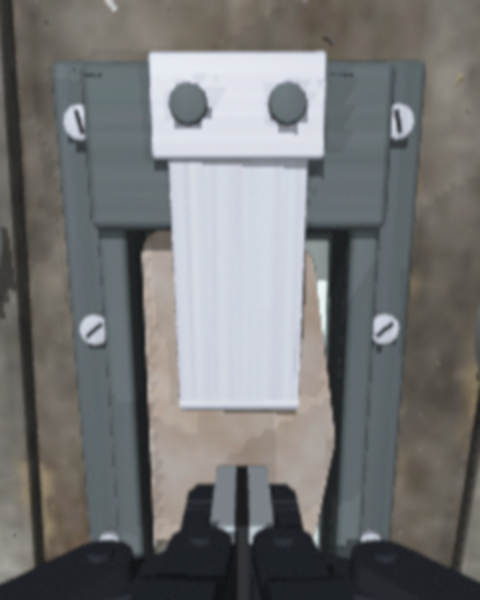

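The Fy reading rises from -2 to -5 N right at the expected home position (TCP y≈-11 mm). The picture shows the pad's leading end at the stop face (v≈230). Releasing straight up.

Run:
```python
from h import *
p=w2jig(read_tcp_pos()); p[0]=0
move_l(jig2w([p[0],p[1],.06]),max_speed=.03)
move_l(jig2w([p[0],-.06,.2]),max_speed=.15); hold(.3)
snap('wrist','w4'); print(read_contact_force(),read_time())
d=load('w4'); cv2.imwrite('pics/w4c.png',cv2.resize(d['img'][40:270,230:410,::-1],None,fx=2.6,fy=2.6,interpolation=cv2.INTER_CUBIC))
```

```text
[0.30623992 0.66148114 0.40910384] 14.9167
```

View pics/w4c.png

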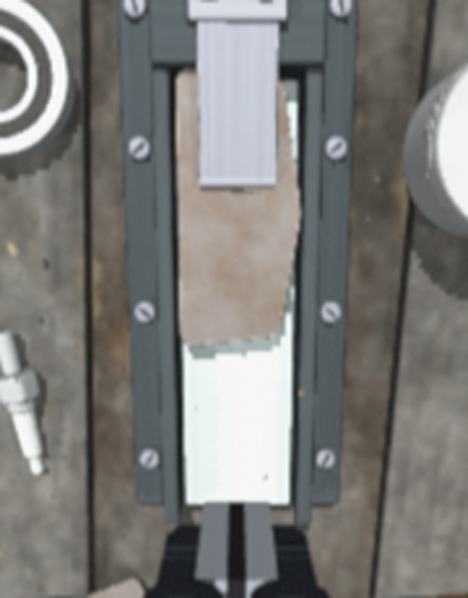

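Run:
```python
from h import *
d=load('w4'); g=lambda cx,cy,z: (w2jig(onplane(d,230+cx/2.6,40+cy/2.6,z))*1000).round(1)
print('trail',g(230,344,.035),'lead',g(188,70,.035),'nose',g(238,187,.038))
print('z',[w2jig(pt(d,230+x/2.6,40+y/2.6)).round(4) for x,y in [(188,100),(188,200),(235,210),(270,210),(200,320),(260,320)]])
```

```text
trail [ -2.7 -45.1  35. ] lead [-18.7  61.8  35. ] nose [ 0.7 18.5 38. ]
z [array([-0.0188,  0.051 ,  0.0353]), array([-0.0195,  0.0136,  0.0348]), array([-0.0005,  0.0097,  0.0354]), array([0.0135, 0.0097, 0.0376]), array([-0.0152, -0.0347,  0.0363]), array([ 0.0099, -0.0346,  0.0368])]
```

```bash
python3 -c "
from h import *
finish_job(); print(read_time())"
```

```text
the job is handed in; nothing more can be done
the job is handed in; nothing more can be done
```

The brake pad is loaded and the job is handed in; no verdict is reported, so this rests on my own checks. With the gripper closed, I pressed the pad down about 7 mm (7.7 N). Keeping it pressed, I slid it about 73 mm under the leaf until the push force rose from 2 to 5 N at the end stop. Then I lifted straight off and moved clear.

**Last checks:**
- **Position:** in the last wrist picture the pad's ends are at jig y = +61.8 and -45.1 mm, so its origin is at about +8 mm, which is home.
- **Height:** the pad's top is at about z = 35.5 mm, though single depth readings scattered from 34.8 to 37.6 mm. It looks flat, and this height matches the expected balance of bed springs against leaf (35.8 mm). The leaf's force on the pad could not be measured directly.
- **Robot clear:** the tool force was down to noise level, and the last clock reading before handing in was 14.9 s.
- **Other parts:** nothing touched the bearing, piston or plug as far as the pictures and forces show. I did not re-measure their positions.

One check failed: the colour mask for the pad did not work, so I read the pad's edges from the pictures by eye. They fit the pad's known 108 mm length to within 1 to 2 mm.

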